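Run a rack-shoe nut tight with a ratchet wrench

ROBOT

A 7-joint arm with a two-finger parallel gripper is mounted at the origin on the work surface. World frame = base frame: x ahead of the robot, y to its left, z up, the work surface at z = 0. Lengths are in m, angles in rad, forces in N, time in s.
With the tool pointing down it reaches from about 0.35 to 0.9 m from the base axis. Payload 19.9 kg.
Tool frame: the origin (TCP) lies on the centre line of the jaws, within the pads' length; the fingertips stand robot.tip_extent ahead of it and the grasp point (between the pads) lies 11 mm behind it (robot.tip_extent is the distance from the TCP to the fingertips, in m); z points along the fingers, y is the direction in which the jaws open and shut (so a half turn about z gives the same grasp; the last joint's range is limited). The gripper opens to 94 mm and grips with 3 to 60 N. Pads are 16 mm wide; open, the fingers measure 119 mm over their backs; the gripper's body (75 mm by 177 mm) begins 78 mm behind the grasp point.
Start: joints at [-1.232, 0.417, -0.01, 1.614, 0.005, 1.111, -0.053], TCP at [0.232, 0.58, 0.213] pointing down, gripper open.
Joint ranges: [-2.81, 2.81], [-0.39, 2.02], [-1.27, 1.25], [0.06, 2.57], [-1.19, 4.33], [0.19, 2], [-2.82, 2.82]. Speed limits (rad/s): [1.89, 1.89, 2.39, 2.39, 3.01, 3.01, 3.01].

INTERFACE

Orientations are given as [roll, pitch, yaw] about the fixed x, y, z axes, in that order (R = Rz(yaw) Ry(pitch) Rx(roll)).
In Python, from station import robot gives the robot as it stands.
- The arm moves only by the tool apply_moves, never from a script. Its argument "series" is a list of rows, each a list of 7 numbers: the turn, a rotation vector about the tool's x, y, z in rad, then the shift along the tool's x, y, z in m, then the finger opening in m, from 0 to 0.094. In form: [[wx, wy, wz, tx, ty, tz, fingers], ...]. A call has 1 to 12 rows; each row is the pose to reach, as a shift and turn from the pose commanded when the call began, along the tool's axes at that moment; what a row does not reach only later rows make up. A row lasts 1/8 s, in which the tool goes at most 62.5 mm and 10.7 degrees, less where a joint would pass 70% of its speed; a pose out of reach is approached as far as the arm can. A call with a gripper value outside its range is refused whole. The fingers move at their own pace and stop on an object; "grip_force" is the grip in N (left out, the last holds). Time passes only in rows, so rows that repeat a pose let the fingers close. It gives the time, the measured TCP pose, the force and the opening at its end, in the units of the state.
- robot.get_state(): the state, without advancing time (a new reading comes with each control period).
- robot.snapshot(name): name is "scene" or "top"; returns a dict with "frame" (400x640x3 uint8, red, green, blue), "fx", "fy", "cx", "cy" (pixels), "k1" (the pictures are not rectified: a ray, as slopes to the right and down, at radius r is drawn at 1 + k1 r^2 times it, then the intrinsics apply), "extrinsics" (4x4, takes a point from camera to world coordinates). Camera axes: x right, y up, looking along -z (the intrinsics and any distortion apply to the point x, -y, -z); pixel columns grow to the right and rows downward; lengths in m; the calibration is good to about 2 mm. A picture is of the moment at which its call begins. There is no depth.
- robot.hand_in(): hands the job in, once; it reports no verdict.
The state is a dict: "time_s": time; "joints": joint angles; "qvel": joint speeds; "tau": joint torques, N m; "eef_pos": TCP position; "eef_rot": TCP orientation; "contact_force": force on the tool from outside, world axes, zero at the start; "wrist_torque": the same for the moment, N m; "grip_width": finger opening in m.
Only numpy, scipy, OpenCV 4.12 (cv2) and the standard library are available. Lean on these libraries where they do the work, as an engineer would, in place of code of your own. Each camera call takes 0.05 s, during which the arm holds its last target. There are 200 camera calls.

TASK

Fit the ratchet wrench fully down over the toothed nut in the rack-post shoe and swing it back and forth, slipping freely on each return and never coming off, until the nut has run clockwise to its stop. Snug it there with about 1.6 Nm (18 N at the grip point; over 2.5 Nm is too tight), then let go, leaving the wrench seated on the nut. Do not turn the nut with the gripper itself, and leave the bottle, tub and carton alone.

Things in the scene. Friction and masses are not known exactly. Their poses are not given: they have to be found in the camera images.
- wrench: Loose steel ratchet wrench, 0.35 kg (steel head, light aluminium handle; centre of mass about 27 mm from the ring's centre), lying on its ring. Origin: centre of the ring's underside, z up; handle along its own -x. Ring 64 mm outside, 44 mm bore, 16 mm high. Handle: flat-sided bar 14 mm wide (y), z 10 to 28 mm, from 27 to 155 mm out.
- pawl_tip (a point): Spring pawl in the ring's bore, on the handle side, standing 10 mm into it; point 8 mm above the ring's underside, axes as the wrench's. The nut's crown pushes it back (0.6 to 1.7 N) as the ring goes down; any ring angle seats. It catches a tooth every 30 degrees: drives the nut when the handle swings clockwise from above, clicks freely (about 0.1 Nm) when it swings back.
- wrench_grip (a point): Point to grip: middle of the handle bar's section, 90 mm from the ring's centre along the wrench's -x, 19 mm above the ring's underside; clear of the walls over the whole swing.
- shoe: Fixed dark steel U of three walls on a plywood board (x -110 to 90, y +-100, 15 mm thick). Origin on the table under the nut's axis, z up; open towards its own -x, where the handle must point out and can swing 45 degrees to either side. Side walls: inner faces y = +-48 mm, x -35 to 64 mm; back wall's inner face x = 58 mm; tops 68 mm above the table.
- nut_seat (a point): Centre of the washer face the seated ring rests on, on the nut's axis, 29 mm above the table; axes as the shoe's. On it stands the nut: 12 slanted teeth, 40 mm over the tips, 30 mm at the roots, 16 mm high, then a conical crown 12 mm high narrowing to 17 mm. A seated wrench has its origin within 5 mm sideways and 4 mm in height of this point.
- nut (a joint): Turn of the nut on its thread in rad, growing clockwise seen from above (tightening); it starts between 1.4 and 2.2 and its hard stop (fully run up) is at 4.0. It turns against 0.4 Nm of steady friction and stays where it is left.
- pad (a joint): Springy twist in rad, clockwise seen from above, of the rubber pad and washer under the nut: it twists by the torque on the nut divided by 20 Nm/rad (0.08 at 1.6 Nm) and springs back when let go. Snug is above 0.06 (1.2 Nm) with the nut at its stop; above 0.135 (2.7 Nm) is over-tight at any time.
- bottle: Bystander: tall metal bottle, 72 mm across, 250 mm high; origin at the centre of its underside.
- tub: Bystander: white tub with a screw lid, 90 mm across, 160 mm high; origin at the centre of its underside.
- tape_box: Bystander: small carton 90 x 70 x 50 mm; origin at the centre of its underside.
Mind the look-alikes: they are no part of the job. What is meant by the wrench is not blue, pink or purple, and is the smaller of those in its own colour.

How it is judged:
By the outcome, as a careful person would: the job done as asked, in the order asked, and still so for the second after the job is handed in, with the robot touching nothing.
It also fails if it takes over 67 s, if anything falls off the work surface, if the arm or the gripper's body presses on something with over 40 N, if the wrist force passes 120 N, or if a joint passes its speed limit or range.

## Working session

There is one attempt and no reset: what is moved stays moved. The work goes in short steps, Python scripts to look and compute and a tool call to move; the robot and the scene stay as the last step left them, time stands still between calls to the robot, and variables do not carry over. Pictures are saved under pics/ and viewed, about 8 in all and at most 12, crops included, and the job is handed in when it is done.

Besides the shell and the picture viewer there is one more tool, called as name(argument=value, ...), one argument or row to a line, values as JSON. apply_moves: Moves the arm, as the interface text tells. Its arguments: {"type":"object","properties":{"series":{"type":"array","items":{"type":"array","items":{"type":"number"}}},"grip_force":{"type":"number"}},"required":["series"]}

```bash
mkdir -p pics; ls
python3 - <<'E'
from station import robot
import cv2,json
s=robot.get_state()
print({k:s[k] for k in s}, robot.tip_extent)
for n in("scene","top"):
    d=robot.snapshot(n)
    cv2.imwrite(f"pics/{n}0.png",d["frame"][:,:,::-1])
    print(n,{k:d[k] for k in d if k!="frame"})
E
```

```text
pics
{'time_s': 0.0, 'joints': array([-1.23246752,  0.41797699, -0.01030265,  1.61420389,  0.0046948 ,
        1.11071639, -0.05298934]), 'qvel': array([-0.00039716, -0.0001398 , -0.00102806, -0.00058913, -0.00067603,
       -0.00118413, -0.00017356]), 'tau': array([-2.82561405e-04, -8.51262760e+01,  6.38907496e-01, -4.25987077e+01,
       -4.88907367e-02,  1.86694023e-02,  1.12449793e-04]), 'eef_pos': array([0.23159182, 0.5800864 , 0.21281092]), 'eef_rot': array([-3.14031504e+00,  8.98327774e-05,  2.76178029e+00]), 'contact_force': array([-0.32142098,  0.41598749, -0.64467571]), 'wrist_torque': array([0.0142175 , 0.03623467, 0.0761693 ]), 'grip_width': 0.09359312780139155} 0.008
scene {'fx': 400.4492510861775, 'fy': 400.4492510861775, 'cx': 323.12106898669026, 'cy': 200.7355520187001, 'k1': 0.028911403623778354, 'extrinsics': array([[-0.49381408, -0.55958368,  0.66559279,  1.43184794],
       [ 0.8693767 , -0.30167528,  0.39137728,  0.46560075],
       [-0.01821545,  0.77191847,  0.63546052,  0.91559028],
       [ 0.        ,  0.        ,  0.        ,  1.        ]])}
top {'fx': 390.3835161814808, 'fy': 390.3835161814808, 'cx': 314.24026981276586, 'cy': 202.7513180242254, 'k1': -0.07095038005174217, 'extrinsics': array([[ 0.02441667,  0.99311496, -0.11457099,  0.42114974],
       [-0.99967627,  0.02343501, -0.00990746, -0.04431683],
       [-0.00715427,  0.1147758 ,  0.99336566,  1.22816519],
       [ 0.        ,  0.        ,  0.        ,  1.        ]])}
```

View pics/top0.png

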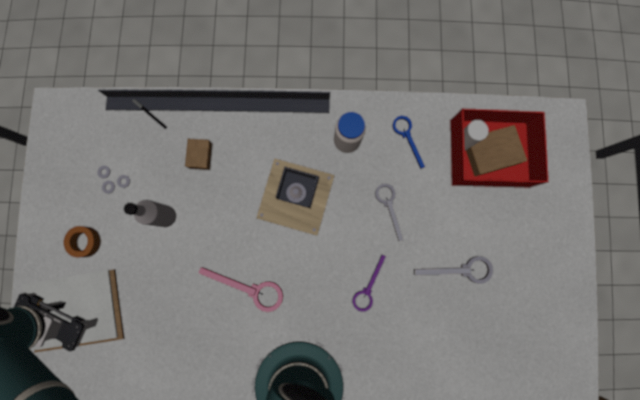

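View pics/scene0.png

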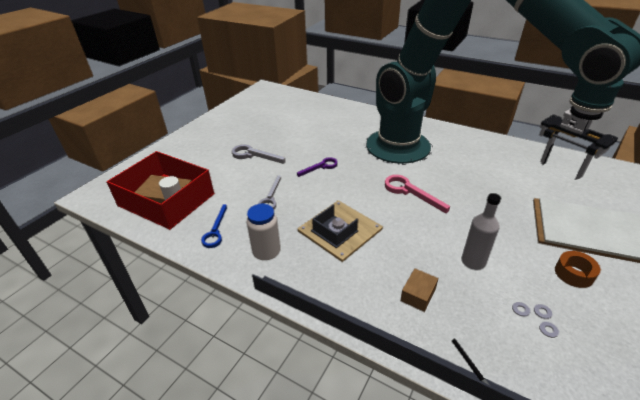

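The top view shows two grey wrenches. The smaller one, at ring (385,195) and handle end (400,240), is the target; the larger one is at (480,269). The shoe and board are around (296,195). I'll zoom in on both.

```bash
cat > h.py <<'E'
import numpy as np,cv2
from station import robot
def ray(d,uv):
    uv=np.atleast_2d(np.asarray(uv,float)); K=np.array([[d["fx"],0,d["cx"]],[0,d["fy"],d["cy"]],[0,0,1]])
    p=cv2.undistortPoints(uv[:,None],K,np.array([d["k1"],0,0,0.]))[:,0]
    E=d["extrinsics"]; return E[:3,3],np.c_[p[:,0],-p[:,1],-np.ones(len(p))]@E[:3,:3].T
def onz(d,uv,z):
    o,v=ray(d,uv); return o+v*((z-o[2])/v[:,2])[:,None]
def proj(d,P):
    E=d["extrinsics"]; q=(np.atleast_2d(P)-E[:3,3])@E[:3,:3]; x=q[:,0]/-q[:,2]; y=-q[:,1]/-q[:,2]
    k=1+d["k1"]*(x*x+y*y); return np.c_[d["cx"]+d["fx"]*x*k,d["cy"]+d["fy"]*y*k]
E
python3 - <<'E'
from h import *
a=robot.snapshot("top")
t=a["frame"][:,:,::-1]
s=robot.snapshot("scene")["frame"][:,:,::-1]
f=lambda im,x,y,w,h,k:cv2.resize(im[y:y+h,x:x+w],None,fx=k,fy=k,interpolation=cv2.INTER_CUBIC)
A=f(t,250,150,160,100,5)
B=np.hstack([f(s,290,190,100,75,4),f(s,240,165,100,75,4)])
cv2.imwrite("pics/c1.png",np.vstack([A[:500],B[:100*0]]) if 0 else A); cv2.imwrite("pics/c2.png",B)
E
```

```text
(no output)
```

View pics/c1.png

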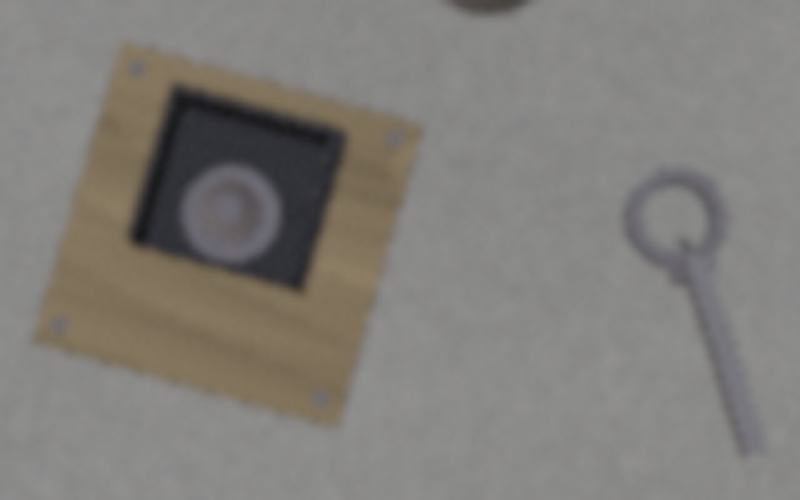

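View pics/c2.png

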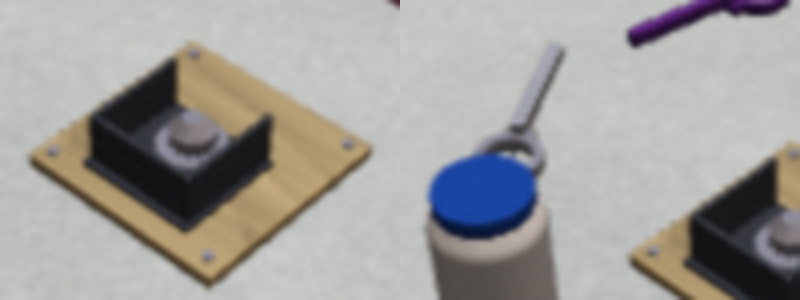

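Run:
```python
from h import *
d=robot.snapshot("top")
c=lambda p:(np.array(p,float)+.5)/5-.5+[250,150]
W=onz(d,c([(122,42),(422,127),(338,428),(35,343)]),.015)
print(W.round(4)); 
ex=(W[0]-W[3]+W[1]-W[2])/2; print("size",np.linalg.norm(ex),np.linalg.norm(W[0]-W[1]),"yaw",np.arctan2(ex[1],ex[0]))
ey=(W[0]-W[1]+W[3]-W[2])/2; print("yaw from y",np.arctan2(-ey[0],ey[1]))
u=ex/np.linalg.norm(ex); print("nut by board",W.mean(0)+u*.010)
print("nut by washer",onz(d,c([(230,213)]),.029))
# wrench mask
f=cv2.resize(d["frame"][150:250,250:410],None,fx=5,fy=5,interpolation=cv2.INTER_CUBIC).astype(float)
f=f-cv2.GaussianBlur(f,(0,0),60)
m=(f[:,:,2]-f[:,:,1]); roi=np.zeros(m.shape,bool); roi[150:480,600:790]=1
bw=((m>np.percentile(m[roi],55)+5)&roi).astype(np.uint8)
n,l,st,_=cv2.connectedComponentsWithStats(bw); i=1+st[1:,4].argmax(); bw=(l==i).astype(np.uint8)
print(st[i])
P=np.argwhere(bw)[:,::-1]
wp=onz(d,c(P),.02)
o=f[:,:,:].copy()*0+255; o[bw>0]=0; cv2.imwrite("pics/m.png",o[140:490,590:800])
for nm,pts,z in(("ring hand",[(675,220)],.016),("hole",[(675,215)],.008),("end",[(752,455)],.028)): print(nm,onz(d,c(pts),z))
rc=onz(d,c([(675,220)]),.016)[0]
# handle axis: pixels > 40mm from ring
r=np.linalg.norm(wp[:,:2]-rc[:2],axis=1); h=onz(d,c(P[r>.045]),.028)[:,:2]
v=cv2.fitLine(h.astype(np.float32),cv2.DIST_HUBER,0,.001,.001).ravel(); print("handle line",v, "maxr",np.linalg.norm(h-rc[:2],axis=1).max())
```

```text
[[ 0.7012  0.0991  0.015 ]
 [ 0.6506 -0.0924  0.015 ]
 [ 0.4601 -0.0439  0.015 ]
 [ 0.5083  0.1465  0.015 ]]
size 0.1976572977461486 0.19808236037822455 yaw -0.24510801296492662
yaw from y -0.2530320029416506
nut by board [0.58974469 0.02493036 0.015     ]
nut by washer [[0.59104817 0.02628735 0.029     ]]
[ 628  170  133  282 6195]
ring hand [[ 0.59506004 -0.25222734  0.016     ]]
hole [[ 0.59939768 -0.25358968  0.008     ]]
end [[ 0.44891161 -0.29827029  0.028     ]]
handle line [ 0.9516175  0.3072852  0.5002195 -0.2845506] maxr 0.15107191095341704[ WARN:0@0.941] global loadsave.cpp:1063 imwrite_ Unsupported depth image for selected encoder is fallbacked to CV_8U.
```

View pics/m.png

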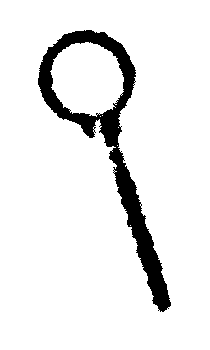

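The mask is clean: ring centre at about crop (676,217), with the handle running down to (752,450). That puts the wrench at about (0.597,-0.253) with yaw 0.305, and the nut at about (0.590,0.0256) with shoe yaw -0.249. I'll move over the wrench grip point.

```bash
cat >> h.py <<'E'
from scipy.spatial.transform import Rotation as R
def delta(pos,yaw,s=None):
    s=s or robot.get_state(); A=R.from_euler("xyz",s["eef_rot"]); B=R.from_euler("xyz",[np.pi,0,yaw])
    return np.r_[(A.inv()*B).as_rotvec(),A.inv().apply(np.asarray(pos)-s["eef_pos"])].round(4)
def st():
    s=robot.get_state(); print("t",s["time_s"].__round__(2),"pos",s["eef_pos"].round(4),"rot",s["eef_rot"].round(4),"F",s["contact_force"].round(1),"M",s["wrist_torque"].round(2),"w",round(s["grip_width"],4),"q",s["joints"].round(2))
E
python3 -c "
from h import *
print(delta([.5113,-.2808,.213],.305+np.pi))
d=robot.snapshot('top'); print(onz(d,[[152,213],[350,125]],[.0]))"
```

```text
[-6.000e-04 -1.000e-04 -6.848e-01 -5.790e-01 -6.961e-01  6.000e-04]
[[ 0.51744475  0.48736367  0.        ]
 [ 0.8199105  -0.14207623  0.        ]]
```

apply_moves(
  series=[
    [0,0,-0.3,-0.579,-0.696,0,0.06],
    [0,0,-0.683,-0.579,-0.696,0,0.06],
    [0,0,-0.683,-0.579,-0.696,0,0.06],
    [0,0,-0.683,-0.579,-0.696,0,0.06],
    [0,0,-0.683,-0.579,-0.696,0,0.06],
    [0,0,-0.683,-0.579,-0.696,0,0.06],
    [0,0,-0.683,-0.579,-0.696,0,0.06],
    [0,0,-0.683,-0.579,-0.696,0,0.06],
    [0,0,-0.683,-0.579,-0.696,0,0.06],
    [0,0,-0.683,-0.579,-0.696,0,0.06],
    [0,0,-0.683,-0.579,-0.696,0,0.06],
    [0,0,-0.683,-0.579,-0.696,0,0.06],
  ],
)

```text
time_s: 1.8
eef_pos: [0.4628, -0.1313, 0.2138]
eef_rot: [-3.141, 0.001, -2.838]
contact_force: [1.1, 1.0, -0.9]
grip_width: 0.0603
```

```bash
python3 -c "
from h import *
st();print(delta([.5113,-.2808,.06],.305+np.pi))"
```

```text
t 1.8 pos [ 0.4628 -0.1313  0.2138] rot [-3.1413e+00  9.0000e-04 -2.8380e+00] F [ 1.1  1.  -0.9] M [ 0.12 -0.03  0.06] w 0.0603 q [-0.24  0.17  0.51  1.98 -0.1   1.02  2.18]
[-0.0003  0.0009 -0.0014 -0.0015 -0.1571  0.1539]
```

apply_moves(
  series=[
    [0,0,0,-0.0015,-0.157,0.06,0.06],
    [0,0,0,-0.0015,-0.157,0.154,0.06],
    [0,0,0,-0.0015,-0.157,0.154,0.06],
    [0,0,0,-0.0015,-0.157,0.154,0.06],
    [0,0,0,-0.0015,-0.157,0.154,0.06],
    [0,0,0,-0.0015,-0.157,0.154,0.06],
    [0,0,0,-0.0015,-0.157,0.154,0.06],
    [0,0,0,-0.0015,-0.157,0.154,0.06],
  ],
)

```text
time_s: 2.8
eef_pos: [0.5112, -0.2782, 0.0605]
eef_rot: [-3.141, 0.001, -2.837]
contact_force: [0.7, -1.2, -0.2]
grip_width: 0.0597
```

Run:
```python
from h import *
st();print(delta([.5113,-.2808,.011],.305+np.pi))
f=lambda im,x,y,w,h,k:cv2.resize(im[y:y+h,x:x+w],None,fx=k,fy=k,interpolation=cv2.INTER_CUBIC)
t=robot.snapshot("top")["frame"][:,:,::-1];s=robot.snapshot("scene")["frame"][:,:,::-1]
cv2.imwrite("pics/g1.png",np.hstack([f(t,340,160,100,110,4),f(s,220,90,100,110,4)]))
```

```text
t 2.8 pos [ 0.5112 -0.2782  0.0605] rot [-3.1410e+00  1.3000e-03 -2.8374e+00] F [ 0.7 -1.2 -0.2] M [ 0.   -0.01  0.01] w 0.0597 q [ 0.08  0.57  0.47  1.85 -0.35  0.8   2.62]
[-0.0006  0.0013 -0.0008  0.0008 -0.0025  0.0495]
```

View pics/g1.png

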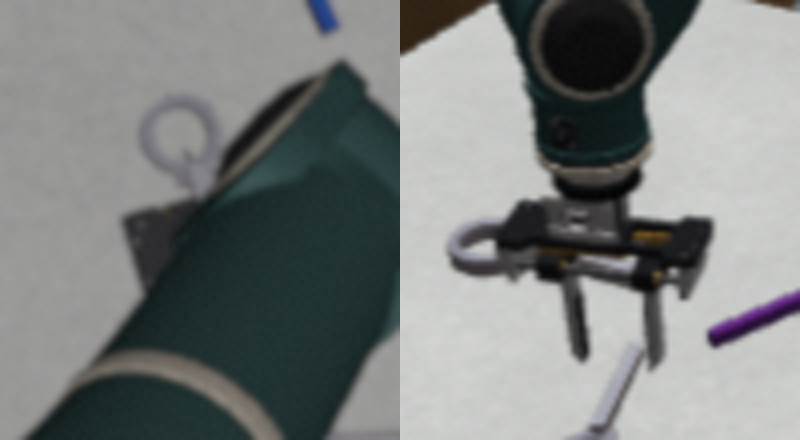

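The wrench handle lies under and between the open fingers (scene crop, about (620,380)). I'll descend and grip.

apply_moves(
  series=[
    [0,0,0,0.001,-0.0025,0.03,0.06],
    [0,0,0,0.001,-0.0025,0.0495,0.06],
    [0,0,0,0.001,-0.0025,0.0495,0.06],
    [0,0,0,0.001,-0.0025,0.0495,0.06],
    [0,0,0,0.001,-0.0025,0.0495,0.0],
    [0,0,0,0.001,-0.0025,0.0495,0.0],
    [0,0,0,0.001,-0.0025,0.0495,0.0],
    [0,0,0,0.001,-0.0025,0.0495,0.0],
    [0,0,0,0.001,-0.0025,0.0495,0.0],
  ],
  grip_force=60,
)

```text
time_s: 4.03
eef_pos: [0.5104, -0.2815, 0.01]
eef_rot: [-3.141, -0.0, -2.838]
contact_force: [1.4, -2.9, -1.3]
grip_width: 0.0135
```

```bash
python3 -c "
from h import *
st()"
```

```text
t 4.03 pos [ 0.5104 -0.2815  0.01  ] rot [-3.1414 -0.     -2.8384] F [ 1.4 -2.9 -1.3] M [-0.84 -0.39 -0.41] w 0.0135 q [ 0.12  0.65  0.43  1.87 -0.4   0.71  2.66]
```

apply_moves(
  series=[
    [0,0,0,0,0,-0.03,0],
    [0,0,0,0,0,-0.07,0],
    [0,0,0,0,0,-0.11,0],
    [0,0,0,0,0,-0.12,0],
    [0,0,0,-0.012,0.042,-0.12,0],
    [0,0,0,-0.025,0.09,-0.12,0],
    [0,0,0,-0.04,0.14,-0.12,0],
    [0,0,0,-0.055,0.19,-0.12,0],
    [0,0,0,-0.067,0.235,-0.12,0],
    [0,0,0,-0.0767,0.268,-0.12,0],
    [0,0,0,-0.0767,0.268,-0.12,0],
    [0,0,0,-0.0767,0.268,-0.12,0],
  ],
)

```text
time_s: 5.52
eef_pos: [0.5031, -0.0033, 0.1293]
eef_rot: [-3.141, -0.001, -2.839]
contact_force: [-0.1, -0.2, -3.2]
grip_width: 0.0133
```

Run:
```python
from h import *
st()
f=lambda im,x,y,w,h,k:cv2.resize(im[y:y+h,x:x+w],None,fx=k,fy=k,interpolation=cv2.INTER_CUBIC)
t=robot.snapshot("top")["frame"][:,:,::-1];s=robot.snapshot("scene")["frame"][:,:,::-1]
cv2.imwrite("pics/g2.png",np.hstack([f(t,240,130,100,120,4),f(s,290,150,100,120,4)]))
```

```text
t 5.53 pos [ 0.5031 -0.0033  0.1293] rot [-3.1414e+00 -1.3000e-03 -2.8386e+00] F [-0.1 -0.2 -3.2] M [-0.12  0.22 -0.01] w 0.0133 q [-0.46  0.33  0.48  2.   -0.2   0.85  2.01]
```

View pics/g2.png

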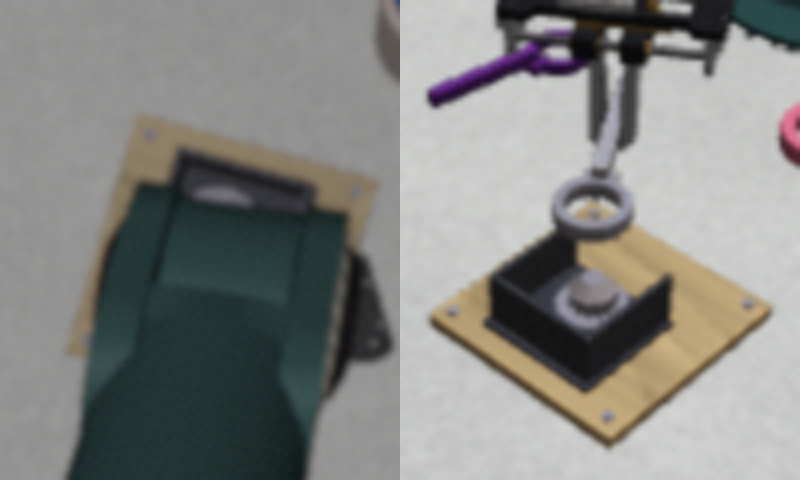

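Run:
```python
from h import *
d=robot.snapshot("scene"); c=lambda p:(np.array(p,float)-[400,0]+.5)/4-.5+[290,150]
print("ring",onz(d,c([(593,206.5)]),.127),"exp px",(proj(d,[.5897,.0249,.127])-[290,150])*4+[400,0])
print("washer",onz(d,c([(593,304)]),.029),"crown",onz(d,c([(595,281)]),.057))
B=onz(d,c([(593,203),(770,312),(610,444),(431,318)]),.015);print(B.round(4),B.mean(0))
f=cv2.resize(d["frame"][150:270,290:390],None,fx=4,fy=4,interpolation=cv2.INTER_CUBIC)
g=f.astype(int); roi=g[165:248,145:240]; 
m=(np.abs(roi[:,:,2]-roi[:,:,0])<22)&(roi[:,:,2]-roi[:,:,1]>2)&(roi.sum(2)<560)
ys,xs=np.nonzero(m); print("mask x",xs.min()+545,xs.max()+545,"y",ys.min()+165,ys.max()+165)
cv2.imwrite("pics/g3.png",np.hstack([cv2.resize(f[150:360,90:290],None,fx=3,fy=3,interpolation=cv2.INTER_CUBIC)[:,:,::-1]])[:600])
```

```text
ring [[0.58639138 0.02130288 0.127     ]] exp px [[593.61122488 208.817673  ]]
washer [[0.59073806 0.02418111 0.029     ]] crown [[0.59288448 0.02696065 0.057     ]]
[[ 0.462  -0.0441  0.015 ]
 [ 0.5171  0.1482  0.015 ]
 [ 0.7065  0.1001  0.015 ]
 [ 0.6552 -0.0911  0.015 ]] [0.58522129 0.02829913 0.015     ]
mask x 545 633 y 165 247
```

View pics/g3.png

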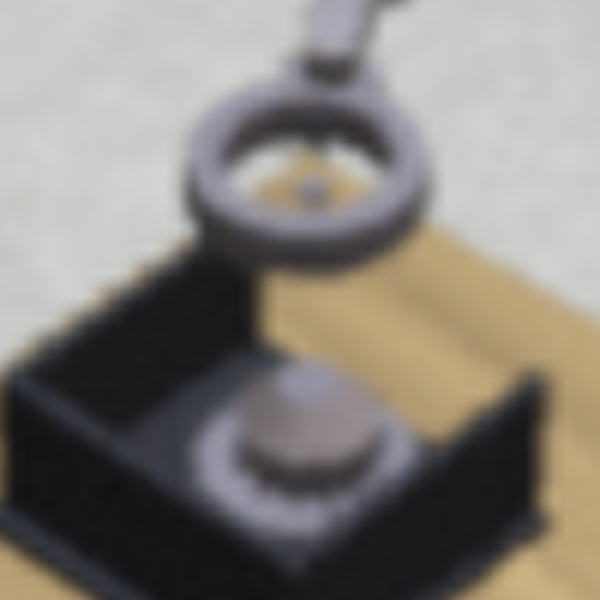

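Run:
```python
from h import *
d=robot.snapshot("scene"); c=lambda p:(np.array(p,float)/3+[90,150]+.5)/4-.5+[290,150]
print("ring",onz(d,c([(310,173.5)]),.127),"crown",onz(d,c([(309,380)]),.057),"washer left/right mid",onz(d,c([(309,440)]),.029))
i=lambda P:((proj(d,P)+.5-[290,150])*4-.5-[90,150])*3
a=np.linspace(0,2*np.pi,73)[:-1]
for z,r in((.029,.029),(.057,.0085),(.045,.02)):
    for C in((.590,.0256),):
        p=i(np.c_[C[0]+r*np.cos(a),C[1]+r*np.sin(a),0*a+z]); print(z,p.min(0).round(),p.max(0).round())
```

```text
ring [[0.58769704 0.02228729 0.127     ]] crown [[0.5890975  0.02314825 0.057     ]] washer left/right mid [[0.58303535 0.02009183 0.029     ]]
0.029 [207. 390.] [423. 537.]
0.057 [284. 364.] [348. 407.]
0.045 [241. 368.] [390. 469.]
```

The crop shows the ring level and directly above the nut: ring centre at (310,173), crown at (309,380), agreeing to about 1 mm. I'll lower it in two stages.

apply_moves(
  series=[
    [0,0,0,-0.001,0,0.02,0],
    [0,0,0,-0.001,0,0.04,0],
    [0,0,0,-0.001,0,0.055,0],
    [0,0,0,-0.001,0,0.062,0],
    [0,0,0,-0.001,0,0.068,0],
    [0,0,0,-0.001,0,0.073,0],
    [0,0,0,-0.001,0,0.077,0],
    [0,0,0,-0.001,0,0.079,0],
    [0,0,0,-0.001,0,0.079,0],
  ],
)

```text
time_s: 6.85
eef_pos: [0.5044, -0.0025, 0.0509]
eef_rot: [-3.142, -0.0, -2.838]
contact_force: [-1.3, -0.4, -3.0]
grip_width: 0.0135
```

Run:
```python
from h import *
st()
```

```text
t 6.85 pos [ 0.5044 -0.0025  0.0509] rot [-3.1416e+00 -3.0000e-04 -2.8385e+00] F [-1.3 -0.4 -3. ] M [-0.02  0.58  0.02] w 0.0135 q [-0.4   0.47  0.42  2.05 -0.3   0.69  2.08]
```

apply_moves(
  series=[
    [0,0,0,0,0,0.003,0],
    [0,0,0,0,0,0.006,0],
    [0,0,0,0,0,0.009,0],
    [0,0,0,0,0,0.011,0],
    [0,0,0,0,0,0.012,0],
    [0,0,0,0,0,0.012,0],
  ],
)

```text
time_s: 7.6
eef_pos: [0.5045, -0.0026, 0.039]
eef_rot: [-3.142, -0.0, -2.839]
contact_force: [-4.3, -0.7, 0.6]
grip_width: 0.0133
```

Run:
```python
from h import *
st()
d=robot.snapshot("scene");c=d["frame"][165:245,300:380,::-1]
cv2.imwrite("pics/s1.png",cv2.resize(c,None,fx=7,fy=7,interpolation=cv2.INTER_CUBIC))
```

```text
t 7.6 pos [ 0.5045 -0.0026  0.039 ] rot [-3.1416e+00 -2.0000e-04 -2.8385e+00] F [-4.3 -0.7  0.6] M [-0.25  0.94  0.07] w 0.0133 q [-0.39  0.49  0.41  2.05 -0.31  0.66  2.09]
```

View pics/s1.png

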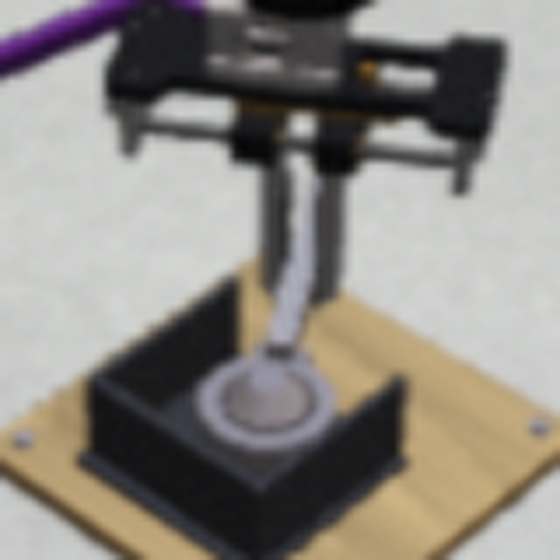

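Seated: the ring is flush around the nut at about (265,405) in the crop. The first drive stroke is 1.27 rad at most, which can't reach the stop, so I'll compute its arc table.

Run:
```python
import numpy as np
for t in np.arange(.05,1.4,.05): print(round(t,2),round(.09*(np.cos(t)-1),4),round(.09*np.sin(t),4))
```

```text
0.05 -0.0001 0.0045
0.1 -0.0004 0.009
0.15 -0.001 0.0134
0.2 -0.0018 0.0179
0.25 -0.0028 0.0223
0.3 -0.004 0.0266
0.35 -0.0055 0.0309
0.4 -0.0071 0.035
0.45 -0.009 0.0391
0.5 -0.011 0.0431
0.55 -0.0133 0.047
0.6 -0.0157 0.0508
0.65 -0.0184 0.0545
0.7 -0.0212 0.058
0.75 -0.0241 0.0613
0.8 -0.0273 0.0646
0.85 -0.0306 0.0676
0.9 -0.0341 0.0705
0.95 -0.0376 0.0732
1.0 -0.0414 0.0757
1.05 -0.0452 0.0781
1.1 -0.0492 0.0802
1.15 -0.0532 0.0821
1.2 -0.0574 0.0839
1.25 -0.0616 0.0854
1.3 -0.0659 0.0867
1.35 -0.0703 0.0878
```

apply_moves(
  series=[
    [0,0,0.1,-0.0004,0.009,0,0],
    [0,0,0.2,-0.0018,0.0179,0,0],
    [0,0,0.3,-0.004,0.0266,0,0],
    [0,0,0.4,-0.0071,0.035,0,0],
    [0,0,0.5,-0.011,0.0431,0,0],
    [0,0,0.6,-0.0157,0.0508,0,0],
  ],
)

```text
time_s: 8.4
eef_pos: [0.5038, 0.0504, 0.0389]
eef_rot: [-3.141, -0.001, 2.841]
contact_force: [-6.8, -6.5, 2.3]
grip_width: 0.0133
```

```bash
cat >> h.py <<'E'
def rel(C=(.5906,.0243)):
    st(); s=robot.get_state(); yw=s["eef_rot"][2]; v=np.array(C)-s["eef_pos"][:2]
    psi=(yw+np.pi+np.pi)%(2*np.pi)-np.pi
    F=s["contact_force"]; u=np.array([np.cos(yw),np.sin(yw)]); w=np.array([np.sin(yw),-np.cos(yw)])
    print("wrench yaw rel shoe",round(psi+.249,3),"bearing rel",round(np.arctan2(v[1],v[0])+.249,3),"r",np.linalg.norm(v).round(4),"F radial",(F[:2]@u).round(1),"F tang(tool y)",(F[:2]@w).round(1))
E
python3 -c "from h import *; rel()"
```

```text
t 8.4 pos [0.5038 0.0504 0.0389] rot [-3.1407e+00 -8.0000e-04  2.8409e+00] F [-6.8 -6.5  2.3] M [-1.55  1.46 -0.28] w 0.0133 q [-0.62  0.52  0.56  2.05 -0.43  0.69  1.49]
wrench yaw rel shoe -0.052 bearing rel -0.043 r 0.0906 F radial 4.6 F tang(tool y) -8.3
```

apply_moves(
  series=[
    [0,0,0.1,-0.0004,0.009,0,0],
    [0,0,0.2,-0.0018,0.0179,0,0],
    [0,0,0.3,-0.004,0.0266,0,0],
    [0,0,0.4,-0.0071,0.035,0,0],
    [0,0,0.5,-0.011,0.0431,0,0],
    [0,0,0.6,-0.0157,0.0508,0,0],
    [0,0,0.65,-0.0184,0.0545,0,0],
    [0,0,0.65,-0.0184,0.0545,0,0],
  ],
)

```text
time_s: 9.4
eef_pos: [0.5371, 0.0982, 0.0388]
eef_rot: [-3.14, -0.001, 2.195]
contact_force: [-9.4, 0.9, 5.0]
grip_width: 0.0136
```

```bash
python3 -c "from h import *; rel()"
```

```text
t 9.4 pos [0.5371 0.0982 0.0388] rot [-3.1402e+00 -1.5000e-03  2.1947e+00] F [-9.4  0.9  5. ] M [ 0.05  2.18 -0.29] w 0.0136 q [-0.78  0.63  0.71  1.96 -0.58  0.77  0.89]
wrench yaw rel shoe -0.698 bearing rel -0.695 r 0.0912 F radial 6.2 F tang(tool y) -7.1
```

apply_moves(
  series=[
    [0,0,-0.1,-0.0004,-0.009,0,0],
    [0,0,-0.2,-0.0018,-0.0179,0,0],
    [0,0,-0.3,-0.004,-0.0266,0,0],
    [0,0,-0.4,-0.0071,-0.035,0,0],
    [0,0,-0.5,-0.011,-0.0431,0,0],
    [0,0,-0.6,-0.0157,-0.0508,0,0],
    [0,0,-0.7,-0.0212,-0.058,0,0],
  ],
)

```text
time_s: 10.28
eef_pos: [0.5034, 0.0465, 0.0392]
eef_rot: [3.141, 0.001, 2.899]
contact_force: [-1.8, -1.1, -1.1]
grip_width: 0.0138
```

```bash
python3 -c "from h import *; rel()"
```

```text
t 10.28 pos [0.5034 0.0465 0.0392] rot [3.1412e+00 6.0000e-04 2.8986e+00] F [-1.8 -1.1 -1.1] M [-0.24  0.35 -0.13] w 0.0138 q [-0.6   0.52  0.55  2.05 -0.42  0.68  1.55]
wrench yaw rel shoe 0.006 bearing rel -0.0 r 0.09 F radial 1.5 F tang(tool y) -1.5
```

apply_moves(
  series=[
    [0,0,-0.1,-0.0004,-0.009,0,0],
    [0,0,-0.2,-0.0018,-0.0179,0,0],
    [0,0,-0.3,-0.004,-0.0266,0,0],
    [0,0,-0.4,-0.0071,-0.035,0,0],
    [0,0,-0.5,-0.011,-0.0431,0,0],
    [0,0,-0.6,-0.0157,-0.0508,0,0],
    [0,0,-0.7,-0.0212,-0.058,0,0],
  ],
)

```text
time_s: 11.15
eef_pos: [0.5101, -0.0152, 0.0392]
eef_rot: [-3.141, 0.001, -2.685]
contact_force: [-0.6, 0.5, -1.0]
grip_width: 0.0136
```

```bash
python3 -c "from h import *; rel()"
```

```text
t 11.15 pos [ 0.5101 -0.0152  0.0392] rot [-3.1413e+00  8.0000e-04 -2.6850e+00] F [-0.6  0.5 -1. ] M [ 0.11  0.33 -0.01] w 0.0136 q [-0.34  0.49  0.37  2.04 -0.28  0.66  2.25]
wrench yaw rel shoe 0.706 bearing rel 0.705 r 0.0897 F radial 0.3 F tang(tool y) 0.7
```

apply_moves(
  series=[
    [0,0,0.1,-0.0004,0.009,0,0],
    [0,0,0.2,-0.0018,0.0179,0,0],
    [0,0,0.3,-0.004,0.0266,0,0],
    [0,0,0.35,-0.0055,0.0309,0,0],
    [0,0,0.4,-0.0071,0.035,0,0],
    [0,0,0.4,-0.0071,0.035,0,0],
  ],
)

```text
time_s: 11.9
eef_pos: [0.5003, 0.0187, 0.039]
eef_rot: [-3.14, -0.0, -3.09]
contact_force: [-5.0, -6.8, 1.6]
grip_width: 0.0134
```

```bash
python3 -c "from h import *; rel()"
```

```text
t 11.9 pos [0.5003 0.0187 0.039 ] rot [-3.1405e+00 -5.0000e-04 -3.0900e+00] F [-5.  -6.8  1.6] M [-1.74  1.19 -0.28] w 0.0134 q [-0.49  0.49  0.47  2.06 -0.36  0.67  1.84]
wrench yaw rel shoe 0.301 bearing rel 0.311 r 0.0904 F radial 5.4 F tang(tool y) -6.6
```

apply_moves(
  series=[
    [0,0,0.05,-0.0001,0.0045,0,0],
    [0,0,0.08,-0.0003,0.0072,0,0],
    [0,0,0.08,-0.0003,0.0072,0,0],
  ],
)

```text
time_s: 12.28
eef_pos: [0.5001, 0.0258, 0.039]
eef_rot: [-3.141, -0.001, 3.113]
contact_force: [-5.6, -7.1, 2.2]
grip_width: 0.0132
```

```bash
python3 -c "from h import *; rel()"
```

```text
t 12.28 pos [0.5001 0.0258 0.039 ] rot [-3.1405e+00 -6.0000e-04  3.1134e+00] F [-5.6 -7.1  2.2] M [-1.71  1.34 -0.3 ] w 0.0132 q [-0.52  0.5   0.49  2.06 -0.37  0.67  1.76]
wrench yaw rel shoe 0.221 bearing rel 0.232 r 0.0905 F radial 5.4 F tang(tool y) -7.2
```

apply_moves(
  series=[
    [0,0,0.05,-0.0001,0.0045,0,0],
    [0,0,0.09,-0.0004,0.0081,0,0],
    [0,0,0.09,-0.0004,0.0081,0,0],
  ],
)

```text
time_s: 12.65
eef_pos: [0.5006, 0.0341, 0.0389]
eef_rot: [-3.141, -0.001, 3.023]
contact_force: [-7.1, -7.2, 2.5]
grip_width: 0.0135
```

```bash
python3 -c "from h import *; rel()"
```

```text
t 12.65 pos [0.5006 0.0341 0.0389] rot [-3.1406e+00 -9.0000e-04  3.0234e+00] F [-7.1 -7.2  2.5] M [-1.6   1.59 -0.23] w 0.0135 q [-0.55  0.5   0.52  2.06 -0.39  0.67  1.67]
wrench yaw rel shoe 0.131 bearing rel 0.14 r 0.0905 F radial 6.3 F tang(tool y) -8.0
```

apply_moves(
  series=[
    [0,0,0.05,-0.0001,0.0045,0,0],
    [0,0,0.09,0.0001,0.0081,0,0],
    [0,0,0.09,0.0001,0.0081,0,0],
  ],
)

```text
time_s: 13.02
eef_pos: [0.5018, 0.0422, 0.039]
eef_rot: [-3.141, -0.0, 2.934]
contact_force: [-5.7, -6.8, 1.5]
grip_width: 0.0134
```

```bash
python3 -c "from h import *; rel()"
```

```text
t 13.03 pos [0.5018 0.0422 0.039 ] rot [-3.1406e+00 -3.0000e-04  2.9335e+00] F [-5.7 -6.8  1.5] M [-1.48  1.11 -0.26] w 0.0134 q [-0.58  0.51  0.54  2.06 -0.41  0.68  1.58]
wrench yaw rel shoe 0.041 bearing rel 0.05 r 0.0906 F radial 4.1 F tang(tool y) -7.8
```

apply_moves(
  series=[
    [0,0,0.05,-0.0001,0.0045,0,0],
    [0,0,0.1,-0.0004,0.009,0,0],
    [0,0,0.1,-0.0004,0.009,0,0],
  ],
)

```text
time_s: 13.4
eef_pos: [0.504, 0.0511, 0.039]
eef_rot: [-3.141, -0.0, 2.834]
contact_force: [-5.8, -4.4, 2.0]
grip_width: 0.0132
```

```bash
python3 -c "from h import *; rel()"
```

```text
t 13.4 pos [0.504  0.0511 0.039 ] rot [-3.1407e+00 -3.0000e-04  2.8336e+00] F [-5.8 -4.4  2. ] M [-1.33  1.33 -0.25] w 0.0132 q [-0.62  0.52  0.56  2.05 -0.43  0.69  1.49]
wrench yaw rel shoe -0.059 bearing rel -0.051 r 0.0907 F radial 4.2 F tang(tool y) -5.9
```

apply_moves(
  series=[
    [0,0,0.05,-0.0001,0.0045,0,0],
    [0,0,0.1,-0.0004,0.009,0,0],
    [0,0,0.1,-0.0004,0.009,0,0],
  ],
)

```text
time_s: 13.78
eef_pos: [0.507, 0.0597, 0.0389]
eef_rot: [-3.141, -0.0, 2.734]
contact_force: [-7.1, -4.1, 1.8]
grip_width: 0.0134
```

```bash
python3 -c "from h import *; rel()"
```

```text
t 13.78 pos [0.507  0.0597 0.0389] rot [-3.1406e+00 -5.0000e-04  2.7337e+00] F [-7.1 -4.1  1.8] M [-1.21  1.33 -0.32] w 0.0134 q [-0.65  0.53  0.59  2.04 -0.45  0.7   1.39]
wrench yaw rel shoe -0.159 bearing rel -0.151 r 0.0908 F radial 4.9 F tang(tool y) -6.6
```

apply_moves(
  series=[
    [0,0,0.05,-0.0001,0.0045,0,0],
    [0,0,0.1,-0.0004,0.009,0,0],
    [0,0,0.1,-0.0004,0.009,0,0],
  ],
)

```text
time_s: 14.15
eef_pos: [0.5109, 0.0679, 0.0389]
eef_rot: [-3.141, -0.001, 2.634]
contact_force: [-7.0, -3.5, 2.9]
grip_width: 0.0132
```

```bash
python3 -c "from h import *; rel()"
```

```text
t 14.15 pos [0.5109 0.0679 0.0389] rot [-3.1406e+00 -5.0000e-04  2.6339e+00] F [-7.  -3.5  2.9] M [-0.99  1.44 -0.27] w 0.0132 q [-0.68  0.55  0.61  2.03 -0.48  0.71  1.29]
wrench yaw rel shoe -0.259 bearing rel -0.252 r 0.0909 F radial 4.4 F tang(tool y) -6.5
```

apply_moves(
  series=[
    [0,0,0.05,-0.0001,0.0045,0,0],
    [0,0,0.1,-0.0004,0.009,0,0],
    [0,0,0.1,-0.0004,0.009,0,0],
  ],
)

```text
time_s: 14.52
eef_pos: [0.5156, 0.0757, 0.0389]
eef_rot: [-3.141, -0.001, 2.534]
contact_force: [-7.9, -4.5, 3.3]
grip_width: 0.0133
```

```bash
python3 -c "from h import *; rel()"
```

```text
t 14.53 pos [0.5156 0.0757 0.0389] rot [-3.1406e+00 -6.0000e-04  2.5340e+00] F [-7.9 -4.5  3.3] M [-0.82  1.55 -0.22] w 0.0133 q [-0.71  0.56  0.63  2.02 -0.5   0.72  1.2 ]
wrench yaw rel shoe -0.359 bearing rel -0.352 r 0.091 F radial 3.9 F tang(tool y) -8.2
```

apply_moves(
  series=[
    [0,0,0.05,-0.0001,0.0045,0,0],
    [0,0,0.1,-0.0004,0.009,0,0],
    [0,0,0.1,-0.0004,0.009,0,0],
  ],
)

```text
time_s: 14.9
eef_pos: [0.521, 0.083, 0.0389]
eef_rot: [-3.141, -0.001, 2.434]
contact_force: [-7.6, -1.5, 2.6]
grip_width: 0.0132
```

```bash
python3 -c "from h import *; rel()"
```

```text
t 14.9 pos [0.521  0.083  0.0389] rot [-3.1406e+00 -7.0000e-04  2.4341e+00] F [-7.6 -1.5  2.6] M [-0.69  1.56 -0.23] w 0.0132 q [-0.73  0.58  0.66  2.   -0.52  0.73  1.11]
wrench yaw rel shoe -0.458 bearing rel -0.452 r 0.0911 F radial 4.8 F tang(tool y) -6.1
```

apply_moves(
  series=[
    [0,0,0.05,-0.0001,0.0045,0,0],
    [0,0,0.1,-0.0004,0.009,0,0],
    [0,0,0.1,-0.0004,0.009,0,0],
  ],
)

```text
time_s: 15.28
eef_pos: [0.5272, 0.0898, 0.0389]
eef_rot: [-3.141, -0.001, 2.334]
contact_force: [-7.6, -1.8, 3.1]
grip_width: 0.0135
```

```bash
python3 -c "from h import *; rel()"
```

```text
t 15.28 pos [0.5272 0.0898 0.0389] rot [-3.1406e+00 -7.0000e-04  2.3343e+00] F [-7.6 -1.8  3.1] M [-0.5   1.66 -0.19] w 0.0135 q [-0.76  0.6   0.68  1.98 -0.55  0.75  1.01]
wrench yaw rel shoe -0.558 bearing rel -0.552 r 0.0912 F radial 4.0 F tang(tool y) -6.7
```

apply_moves(
  series=[
    [0,0,0.05,-0.0001,0.0045,0,0],
    [0,0,0.1,-0.0004,0.009,0,0],
    [0,0,0.13,-0.0008,0.0117,0,0],
    [0,0,0.13,-0.0008,0.0117,0,0],
  ],
)

```text
time_s: 15.78
eef_pos: [0.536, 0.0975, 0.0388]
eef_rot: [-3.14, -0.001, 2.205]
contact_force: [-8.1, -0.1, 3.5]
grip_width: 0.0133
```

```bash
python3 -c "from h import *; rel()"
```

```text
t 15.78 pos [0.536  0.0975 0.0388] rot [-3.1405e+00 -1.0000e-03  2.2047e+00] F [-8.1 -0.1  3.5] M [-0.25  1.77 -0.13] w 0.0133 q [-0.78  0.63  0.71  1.96 -0.58  0.77  0.9 ]
wrench yaw rel shoe -0.688 bearing rel -0.681 r 0.0913 F radial 4.7 F tang(tool y) -6.6
```

Stop not reached yet, so I'll return.

apply_moves(
  series=[
    [0,0,-0.1,-0.0004,-0.009,0,0],
    [0,0,-0.2,-0.0018,-0.0179,0,0],
    [0,0,-0.3,-0.004,-0.0266,0,0],
    [0,0,-0.4,-0.0071,-0.035,0,0],
    [0,0,-0.5,-0.011,-0.0431,0,0],
    [0,0,-0.6,-0.0157,-0.0508,0,0],
    [0,0,-0.7,-0.0212,-0.058,0,0],
  ],
)

```text
time_s: 16.65
eef_pos: [0.5027, 0.0458, 0.0392]
eef_rot: [3.141, 0.001, 2.909]
contact_force: [-0.7, -0.6, -1.1]
grip_width: 0.0136
```

apply_moves(
  series=[
    [0,0,-0.1,-0.0004,-0.009,0,0],
    [0,0,-0.2,-0.0018,-0.0179,0,0],
    [0,0,-0.3,-0.004,-0.0266,0,0],
    [0,0,-0.4,-0.0071,-0.035,0,0],
    [0,0,-0.5,-0.011,-0.0431,0,0],
    [0,0,-0.6,-0.0157,-0.0508,0,0],
    [0,0,-0.7,-0.0212,-0.058,0,0],
  ],
)

```text
time_s: 17.52
eef_pos: [0.51, -0.0159, 0.0392]
eef_rot: [-3.141, 0.001, -2.675]
contact_force: [-0.8, 0.4, -0.9]
grip_width: 0.0135
```

```bash
python3 -c "from h import *; rel()"
```

```text
t 17.52 pos [ 0.51   -0.0159  0.0392] rot [-3.1412e+00  8.0000e-04 -2.6751e+00] F [-0.8  0.4 -0.9] M [0.04 0.25 0.02] w 0.0135 q [-0.33  0.49  0.37  2.04 -0.28  0.66  2.26]
wrench yaw rel shoe 0.716 bearing rel 0.711 r 0.0901 F radial 0.5 F tang(tool y) 0.7
```

apply_moves(
  series=[
    [0,0,0.1,-0.0004,0.009,0,0],
    [0,0,0.2,-0.0018,0.0179,0,0],
    [0,0,0.3,-0.004,0.0266,0,0],
    [0,0,0.35,-0.0055,0.0309,0,0],
    [0,0,0.35,-0.0055,0.0309,0,0],
  ],
)

```text
time_s: 18.15
eef_pos: [0.5006, 0.0135, 0.0391]
eef_rot: [-3.14, 0.0, -3.03]
contact_force: [-3.3, -7.9, 0.3]
grip_width: 0.0136
```

```bash
cat >> h.py <<'E'
def tq():
    s=robot.get_state(); C=np.r_[.5906,.0243]; p=s["eef_pos"][:2]-C; F=s["contact_force"]
    print("torque",(p[0]*F[1]-p[1]*F[0]+s["wrist_torque"][2]).round(3),"without M",(p[0]*F[1]-p[1]*F[0]).round(3))
E
python3 -c "from h import *; rel();tq()"
```

```text
t 18.15 pos [0.5006 0.0135 0.0391] rot [-3.1403e+00  2.0000e-04 -3.0302e+00] F [-3.3 -7.9  0.3] M [-1.89  0.75 -0.41] w 0.0136 q [-0.47  0.49  0.46  2.06 -0.34  0.66  1.9 ]
wrench yaw rel shoe 0.36 bearing rel 0.368 r 0.0906 F radial 4.2 F tang(tool y) -7.5
torque 0.263 without M 0.675
```

apply_moves(
  series=[
    [0,0,0.04,-0.0001,0.0036,0,0],
    [0,0,0.08,-0.0003,0.0072,0,0],
    [0,0,0.08,-0.0003,0.0072,0,0],
  ],
)

```text
time_s: 18.52
eef_pos: [0.5, 0.0207, 0.039]
eef_rot: [-3.14, -0.0, -3.11]
contact_force: [-3.5, -7.5, -0.1]
grip_width: 0.0136
```

```bash
python3 -c "from h import *; rel();tq()"
```

```text
t 18.52 pos [0.5    0.0207 0.039 ] rot [-3.1405 -0.     -3.1101] F [-3.5 -7.5 -0.1] M [-1.86  0.86 -0.32] w 0.0136 q [-0.5   0.49  0.48  2.06 -0.36  0.66  1.82]
wrench yaw rel shoe 0.28 bearing rel 0.289 r 0.0907 F radial 3.8 F tang(tool y) -7.3
torque 0.342 without M 0.663
```

apply_moves(
  series=[
    [0,0,0.04,-0.0001,0.0036,0,0],
    [0,0,0.08,-0.0003,0.0072,0,0],
    [0,0,0.08,-0.0003,0.0072,0,0],
  ],
)

```text
time_s: 18.9
eef_pos: [0.5, 0.0279, 0.039]
eef_rot: [-3.141, -0.0, 3.093]
contact_force: [-4.9, -7.7, 1.3]
grip_width: 0.0133
```

```bash
python3 -c "from h import *; rel();tq()"
```

```text
t 18.9 pos [0.5    0.0279 0.039 ] rot [-3.1405e+00 -1.0000e-04  3.0932e+00] F [-4.9 -7.7  1.3] M [-1.69  1.01 -0.36] w 0.0133 q [-0.53  0.5   0.5   2.06 -0.38  0.67  1.74]
wrench yaw rel shoe 0.201 bearing rel 0.209 r 0.0907 F radial 4.6 F tang(tool y) -7.9
torque 0.355 without M 0.713
```

apply_moves(
  series=[
    [0,0,0.04,-0.0001,0.0036,0,0],
    [0,0,0.08,-0.0003,0.0072,0,0],
    [0,0,0.08,-0.0003,0.0072,0,0],
  ],
)

```text
time_s: 19.27
eef_pos: [0.5005, 0.0352, 0.039]
eef_rot: [-3.141, -0.0, 3.013]
contact_force: [-5.5, -7.5, 1.6]
grip_width: 0.0133
```

```bash
python3 -c "from h import *; rel();tq()"
```

```text
t 19.27 pos [0.5005 0.0352 0.039 ] rot [-3.1406e+00 -3.0000e-04  3.0133e+00] F [-5.5 -7.5  1.6] M [-1.63  1.18 -0.31] w 0.0133 q [-0.56  0.5   0.52  2.06 -0.39  0.67  1.66]
wrench yaw rel shoe 0.121 bearing rel 0.128 r 0.0908 F radial 4.5 F tang(tool y) -8.2
torque 0.422 without M 0.736
```

apply_moves(
  series=[
    [0,0,0.04,-0.0001,0.0036,0,0],
    [0,0,0.08,-0.0003,0.0072,0,0],
    [0,0,0.08,-0.0003,0.0072,0,0],
  ],
)

```text
time_s: 19.65
eef_pos: [0.5016, 0.0424, 0.039]
eef_rot: [-3.141, -0.0, 2.933]
contact_force: [-6.3, -5.5, 1.7]
grip_width: 0.0137
```

```bash
python3 -c "from h import *; rel();tq()"
```

```text
t 19.65 pos [0.5016 0.0424 0.039 ] rot [-3.1406e+00 -4.0000e-04  2.9334e+00] F [-6.3 -5.5  1.7] M [-1.53  1.29 -0.36] w 0.0137 q [-0.58  0.51  0.54  2.06 -0.41  0.68  1.58]
wrench yaw rel shoe 0.041 bearing rel 0.048 r 0.0908 F radial 5.1 F tang(tool y) -6.7
torque 0.244 without M 0.607
```

apply_moves(
  series=[
    [0,0,0.04,-0.0001,0.0036,0,0],
    [0,0,0.08,-0.0003,0.0072,0,0],
    [0,0,0.08,-0.0003,0.0072,0,0],
  ],
)

```text
time_s: 20.02
eef_pos: [0.5033, 0.0495, 0.0389]
eef_rot: [-3.141, -0.001, 2.854]
contact_force: [-6.3, -6.7, 1.8]
grip_width: 0.0134
```

```bash
python3 -c "from h import *; rel();tq()"
```

```text
t 20.02 pos [0.5033 0.0495 0.0389] rot [-3.1406e+00 -6.0000e-04  2.8536e+00] F [-6.3 -6.7  1.8] M [-1.39  1.38 -0.32] w 0.0134 q [-0.61  0.52  0.56  2.05 -0.43  0.68  1.51]
wrench yaw rel shoe -0.039 bearing rel -0.032 r 0.0909 F radial 4.1 F tang(tool y) -8.2
torque 0.423 without M 0.742
```

apply_moves(
  series=[
    [0,0,0.04,-0.0001,0.0036,0,0],
    [0,0,0.08,-0.0003,0.0072,0,0],
    [0,0,0.08,-0.0003,0.0072,0,0],
  ],
)

```text
time_s: 20.4
eef_pos: [0.5056, 0.0564, 0.0389]
eef_rot: [-3.141, -0.001, 2.774]
contact_force: [-7.7, -5.0, 3.1]
grip_width: 0.0135
```

```bash
python3 -c "from h import *; rel();tq()"
```

```text
t 20.4 pos [0.5056 0.0564 0.0389] rot [-3.1406e+00 -7.0000e-04  2.7737e+00] F [-7.7 -5.   3.1] M [-1.26  1.5  -0.23] w 0.0135 q [-0.64  0.53  0.58  2.04 -0.44  0.69  1.43]
wrench yaw rel shoe -0.119 bearing rel -0.112 r 0.0909 F radial 5.4 F tang(tool y) -7.4
torque 0.441 without M 0.669
```

apply_moves(
  series=[
    [0,0,0.04,-0.0001,0.0036,0,0],
    [0,0,0.08,-0.0003,0.0072,0,0],
    [0,0,0.08,-0.0003,0.0072,0,0],
  ],
)

```text
time_s: 20.78
eef_pos: [0.5083, 0.0631, 0.0389]
eef_rot: [-3.141, -0.001, 2.694]
contact_force: [-7.7, -4.2, 3.3]
grip_width: 0.0136
```

```bash
python3 -c "from h import *; rel();tq()"
```

```text
t 20.77 pos [0.5083 0.0631 0.0389] rot [-3.1405e+00 -8.0000e-04  2.6938e+00] F [-7.7 -4.2  3.3] M [-1.1   1.6  -0.27] w 0.0136 q [-0.66  0.54  0.59  2.04 -0.46  0.7   1.35]
wrench yaw rel shoe -0.199 bearing rel -0.192 r 0.091 F radial 5.2 F tang(tool y) -7.1
torque 0.38 without M 0.646
```

apply_moves(
  series=[
    [0,0,0.04,-0.0001,0.0036,0,0],
    [0,0,0.08,-0.0003,0.0072,0,0],
    [0,0,0.08,-0.0003,0.0072,0,0],
  ],
)

```text
time_s: 21.15
eef_pos: [0.5117, 0.0697, 0.0389]
eef_rot: [-3.141, -0.001, 2.614]
contact_force: [-8.3, -3.7, 4.1]
grip_width: 0.0133
```

```bash
python3 -c "from h import *; rel();tq()"
```

```text
t 21.15 pos [0.5117 0.0697 0.0389] rot [-3.1405e+00 -9.0000e-04  2.6140e+00] F [-8.3 -3.7  4.1] M [-0.96  1.75 -0.23] w 0.0133 q [-0.69  0.55  0.61  2.03 -0.48  0.71  1.27]
wrench yaw rel shoe -0.279 bearing rel -0.273 r 0.091 F radial 5.3 F tang(tool y) -7.4
torque 0.446 without M 0.672
```

apply_moves(
  series=[
    [0,0,0.04,-0.0001,0.0036,0,0],
    [0,0,0.08,-0.0003,0.0072,0,0],
    [0,0,0.08,-0.0003,0.0072,0,0],
  ],
)

```text
time_s: 21.52
eef_pos: [0.5155, 0.0759, 0.0388]
eef_rot: [-3.14, -0.001, 2.534]
contact_force: [-8.2, -3.3, 2.6]
grip_width: 0.0137
```

```bash
python3 -c "from h import *; rel();tq()"
```

```text
t 21.52 pos [0.5155 0.0759 0.0388] rot [-3.1405e+00 -1.1000e-03  2.5341e+00] F [-8.2 -3.3  2.6] M [-0.75  1.87 -0.19] w 0.0137 q [-0.71  0.56  0.63  2.02 -0.5   0.72  1.2 ]
wrench yaw rel shoe -0.358 bearing rel -0.352 r 0.0911 F radial 4.8 F tang(tool y) -7.4
torque 0.475 without M 0.669
```

apply_moves(
  series=[
    [0,0,0.04,-0.0001,0.0036,0,0],
    [0,0,0.08,-0.0003,0.0072,0,0],
    [0,0,0.08,-0.0003,0.0072,0,0],
  ],
)

```text
time_s: 21.9
eef_pos: [0.5193, 0.0815, 0.0387]
eef_rot: [-3.14, -0.002, 2.454]
contact_force: [-11.6, -3.0, 4.8]
grip_width: 0.0133
```

```bash
python3 -c "from h import *; rel();tq()"
```

```text
t 21.9 pos [0.5193 0.0815 0.0387] rot [-3.1396e+00 -1.7000e-03  2.4543e+00] F [-11.6  -3.    4.8] M [-1.1   2.46 -0.01] w 0.0133 q [-0.73  0.58  0.65  2.   -0.52  0.73  1.12]
wrench yaw rel shoe -0.438 bearing rel -0.427 r 0.0914 F radial 7.1 F tang(tool y) -9.7
torque 0.866 without M 0.88
```

The stop is found: torque has jumped from about 0.45 to 0.87. I'll tighten in small steps from here.

apply_moves(
  series=[
    [0,0,0.01,0,0.0009,0,0],
    [0,0,0.02,0,0.0018,0,0],
    [0,0,0.02,0,0.0018,0,0],
  ],
)

```text
time_s: 22.28
eef_pos: [0.5202, 0.0827, 0.0387]
eef_rot: [-3.139, -0.002, 2.435]
contact_force: [-12.7, -4.5, 6.0]
grip_width: 0.0133
```

```bash
python3 -c "from h import *; rel();tq()"
```

```text
t 22.27 pos [0.5202 0.0827 0.0387] rot [-3.1393e+00 -2.0000e-03  2.4347e+00] F [-12.7  -4.5   6. ] M [-1.2   2.78 -0.01] w 0.0133 q [-0.73  0.58  0.66  2.   -0.52  0.73  1.11]
wrench yaw rel shoe -0.458 bearing rel -0.443 r 0.0915 F radial 6.7 F tang(tool y) -11.6
torque 1.042 without M 1.053
```

apply_moves(
  series=[
    [0,0,0.01,0,0.0009,0,0],
    [0,0,0.02,0,0.0018,0,0],
    [0,0,0.025,0,0.0023,0,0],
    [0,0,0.025,0,0.0023,0,0],
  ],
)

```text
time_s: 22.78
eef_pos: [0.5215, 0.0844, 0.0386]
eef_rot: [-3.139, -0.002, 2.41]
contact_force: [-13.4, -5.3, 5.9]
grip_width: 0.0131
```

```bash
python3 -c "from h import *; rel();tq()"
```

```text
t 22.77 pos [0.5215 0.0844 0.0386] rot [-3.1390e+00 -2.2000e-03  2.4098e+00] F [-13.4  -5.3   5.9] M [-1.31  3.    0.12] w 0.0131 q [-0.74  0.59  0.66  2.   -0.53  0.74  1.08]
wrench yaw rel shoe -0.483 bearing rel -0.467 r 0.0916 F radial 6.5 F tang(tool y) -12.9
torque 1.289 without M 1.173
```

apply_moves(
  series=[
    [0,0,0.01,0,0.0009,0,0],
    [0,0,0.02,0,0.0018,0,0],
    [0,0,0.03,0,0.0027,0,0],
    [0,0,0.03,0,0.0027,0,0],
  ],
)

```text
time_s: 23.28
eef_pos: [0.523, 0.0863, 0.0386]
eef_rot: [-3.138, -0.002, 2.38]
contact_force: [-15.0, -4.8, 7.0]
grip_width: 0.0136
```

```bash
python3 -c "from h import *; rel();tq()"
```

```text
t 23.27 pos [0.523  0.0863 0.0386] rot [-3.1385e+00 -2.4000e-03  2.3798e+00] F [-15.   -4.8   7. ] M [-1.5   3.39  0.18] w 0.0136 q [-0.75  0.59  0.67  1.99 -0.54  0.74  1.06]
wrench yaw rel shoe -0.513 bearing rel -0.493 r 0.0917 F radial 7.6 F tang(tool y) -13.8
torque 1.439 without M 1.255
```

apply_moves(
  series=[
    [0,0,0.01,0,0.0009,0,0],
    [0,0,0.015,0,0.0014,0,0],
    [0,0,0.015,0,0.0014,0,0],
    [0,0,0.015,0,0.0014,0,0],
  ],
)

```text
time_s: 23.78
eef_pos: [0.5239, 0.0872, 0.0385]
eef_rot: [-3.138, -0.002, 2.365]
contact_force: [-15.8, -5.9, 5.8]
grip_width: 0.0134
```

```bash
python3 -c "
from h import *
rel()
for i in range(5): tq(); robot.snapshot('scene')"
```

```text
t 23.77 pos [0.5239 0.0872 0.0385] rot [-3.1383e+00 -2.5000e-03  2.3649e+00] F [-15.8  -5.9   5.8] M [-1.49  3.48  0.14] w 0.0134 q [-0.75  0.59  0.67  1.99 -0.54  0.75  1.04]
wrench yaw rel shoe -0.528 bearing rel -0.507 r 0.0917 F radial 7.1 F tang(tool y) -15.3
torque 1.536 without M 1.392
torque 1.445 without M 1.319
torque 1.464 without M 1.278
torque 1.489 without M 1.31
torque 1.415 without M 1.214
```

apply_moves(
  series=[
    [0,0,0.01,0,0.0009,0,0],
    [0,0,0.018,0,0.0016,0,0],
    [0,0,0.018,0,0.0016,0,0],
    [0,0,0.018,0,0.0016,0,0],
  ],
)

```text
time_s: 24.52
eef_pos: [0.5249, 0.0883, 0.0385]
eef_rot: [-3.138, -0.003, 2.347]
contact_force: [-17.0, -5.9, 6.5]
grip_width: 0.0136
```

```bash
python3 -c "
from h import *
rel()
for i in range(5): tq(); robot.snapshot('scene')"
```

```text
t 24.52 pos [0.5249 0.0883 0.0385] rot [-3.1379e+00 -2.5000e-03  2.3469e+00] F [-17.   -5.9   6.5] M [-1.67  3.66  0.21] w 0.0136 q [-0.75  0.6   0.68  1.99 -0.54  0.75  1.02]
wrench yaw rel shoe -0.546 bearing rel -0.523 r 0.0917 F radial 7.7 F tang(tool y) -16.3
torque 1.684 without M 1.475
torque 1.709 without M 1.472
torque 1.723 without M 1.445
torque 1.757 without M 1.485
torque 1.708 without M 1.442
```

Torque averages about 1.7 Nm, so it's snug. I'll ease off to zero torque, then open the gripper.

apply_moves(
  series=[
    [0,0,-0.03,0,-0.0027,0,0],
    [0,0,-0.06,-0.0004,-0.0054,0,0],
    [0,0,-0.09,-0.0008,-0.0081,0,0],
    [0,0,-0.11,-0.001,-0.0099,0,0],
    [0,0,-0.11,-0.001,-0.0099,0,0],
  ],
)

```text
time_s: 25.4
eef_pos: [0.5196, 0.0811, 0.0389]
eef_rot: [-3.14, -0.002, 2.457]
contact_force: [-8.9, -2.8, 3.9]
grip_width: 0.0137
```

```bash
python3 -c "
from h import *
rel();tq()"
```

```text
t 25.4 pos [0.5196 0.0811 0.0389] rot [-3.1404e+00 -1.6000e-03  2.4569e+00] F [-8.9 -2.8  3.9] M [-0.79  2.16 -0.13] w 0.0137 q [-0.73  0.58  0.65  2.   -0.52  0.73  1.13]
wrench yaw rel shoe -0.436 bearing rel -0.426 r 0.0909 F radial 5.1 F tang(tool y) -7.8
torque 0.569 without M 0.704
```

apply_moves(
  series=[
    [0,0,-0.03,0,-0.0027,0,0],
    [0,0,-0.06,-0.0004,-0.0054,0,0],
    [0,0,-0.08,-0.0006,-0.0072,-0.0003,0],
    [0,0,-0.08,-0.0006,-0.0072,-0.0003,0],
  ],
)

```text
time_s: 25.9
eef_pos: [0.5164, 0.0753, 0.0393]
eef_rot: [-3.141, -0.0, 2.536]
contact_force: [-4.9, -1.6, -1.6]
grip_width: 0.0136
```

```bash
python3 -c "
from h import *
rel();tq()"
```

```text
t 25.9 pos [0.5164 0.0753 0.0393] rot [-3.1414e+00 -4.0000e-04  2.5364e+00] F [-4.9 -1.6 -1.6] M [-0.5   1.08 -0.23] w 0.0136 q [-0.71  0.56  0.63  2.01 -0.5   0.72  1.2 ]
wrench yaw rel shoe -0.356 bearing rel -0.353 r 0.0901 F radial 3.1 F tang(tool y) -4.2
torque 0.14 without M 0.373
```

Near zero. I'll open the fingers and retreat straight up.

apply_moves(
  series=[
    [0,0,-0.02,0,-0.0018,0,0],
    [0,0,-0.02,0,-0.0018,0,0.05],
    [0,0,-0.02,0,-0.0018,0,0.05],
    [0,0,-0.02,0,-0.0018,0,0.05],
    [0,0,-0.02,0,-0.0018,0,0.05],
    [0,0,-0.02,0,-0.0018,-0.02,0.05],
    [0,0,-0.02,0,-0.0018,-0.05,0.05],
    [0,0,-0.02,0,-0.0018,-0.1,0.05],
    [0,0,-0.02,0,-0.0018,-0.15,0.05],
    [0,0,-0.02,-0.0,-0.0018,-0.2,0.05],
    [0,0,-0.02,0.06,-0.0018,-0.2,0.05],
    [0,0,-0.02,0.1,-0.0018,-0.2,0.05],
  ],
)

```text
time_s: 27.4
eef_pos: [0.4319, 0.1313, 0.2404]
eef_rot: [3.14, -0.0, 2.557]
contact_force: [0.4, 0.2, -0.1]
grip_width: 0.0499
```

Run:
```python
from h import *
st()
f=lambda im,x,y,w,h,k:cv2.resize(im[y:y+h,x:x+w],None,fx=k,fy=k,interpolation=cv2.INTER_CUBIC)
t=robot.snapshot("top")["frame"][:,:,::-1];s=robot.snapshot("scene")["frame"][:,:,::-1]
cv2.imwrite("pics/e1.png",np.hstack([f(t,240,140,100,110,4),f(s,285,165,100,110,4)]))
```

```text
t 27.4 pos [0.4319 0.1313 0.2404] rot [ 3.1402e+00 -2.0000e-04  2.5565e+00] F [ 0.4  0.2 -0.1] M [-0.05 -0.05 -0.01] w 0.0499 q [-1.13  0.08  0.82  2.01 -0.07  1.07  0.7 ]
```

View pics/e1.png

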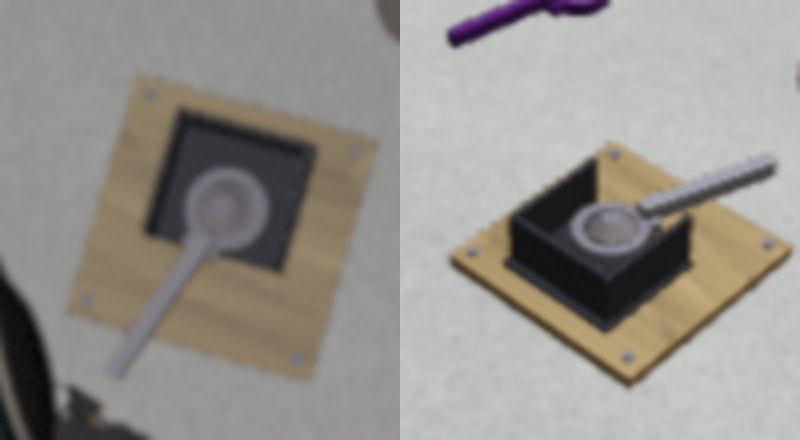

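```bash
python3 -c "
from station import robot
print(robot.hand_in())"
```

```text
the job is handed in; nothing more can be done
None
```

I ran the nut clockwise to its stop in three ratchet strokes, snugged it, and let go with the wrench still on the nut. The job is handed in at about 27.5 s on the robot's clock.

- **Wrench:** I used the smaller grey wrench, gripped about 90 mm out on the handle. In the last top and scene pictures its ring sits flush around the nut. The arm is clear and reads about 0 N.
- **Driving:** torque stayed near 0.25–0.5 Nm, as expected from the nut's friction. The return strokes slipped back freely.
- **Stop:** in the third stroke the torque climbed steadily, with the handle about 23° past centre and well clear of the walls. Adding up the strokes puts the nut at 3.93 or higher, which agrees with the stop at 4.0.
- **Snugging:** the final torque averaged about 1.7 Nm with the wrist moment included, or about 1.46 Nm (about 16 N) from the grip force alone. Both are inside 1.2–2.5 Nm.

**Disagreement:** while tightening, the gripper turned further than that torque rise on the pad alone would explain. Taken at face value, the turning would mean over 2.5 Nm. I put the difference down to give in the grip and slack in the ring, and trusted the force readings, since they matched the known 0.4 Nm friction. I had no direct reading of the nut or pad angle to settle it.

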